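# Unlatch an air sampler's battery pack and stand it on its charging tray

### The job

Squeeze the two orange side buttons of the air sampler's battery pack together to free its latch, and lift the pack straight out of the well. Set it down gently, standing upright inside the rim of the blue charging tray, and let go so that both buttons spring back out. Leave the vial, marker and forceps on the bench where they are.

Things in the scene. Friction and masses are not known exactly. Their poses are not given: they have to be found in the camera images.
- pack: Black battery pack with yellow stripes, 105 mm tall, 0.25 to 0.5 kg, standing in the sampler's well. Origin: centre of its underside; z up. Foot 46 (x) x 40 (y) x 46 mm tall, hidden in the well; head above it 52 (x) x 46 (y) mm, clear of the sampler. Orange buttons on its +y and -y sides: 58 mm over both at rest, 46 mm when squeezed flush with the head, where a firm grip also carries the pack.
- left_button_face (a point): Centre of the outer face of the orange button on the pack's +y side, face 14 mm wide (x) x 20 mm tall, 76 mm above the pack's underside and 29 mm from its middle plane; moves with the button.
- right_button_face (a point): The same for the button on the pack's -y side.
- left_button (a joint): Travel of the +y button towards the middle of the pack, m: 0 = sprung out, 0.006 = flush with the head, 0.007 = end stop. Spring 2 N at rest, 5 N at 0.006. A hook under the well's lip moves with each button; the pack comes free only while both are in by 5 mm or more.
- right_button (a joint): The same for the -y button, which moves to the pack's +y.
- sampler: Portable air sampler, a grey and white box 128 (x) x 112 (y) x 56 mm tall, with a black and green display and a green and a red key on top towards its -x; fixed to the bench. Origin: at bench level under the centre of the battery well, 78 mm from the box's -x face and 50 mm from its +x face. The pack stands in it with its axes parallel to the sampler's.
- well (a point): Centre of the well's floor, 12 mm above the bench, where the pack's underside rests. The well's mouth, 49 mm (x) x 43 mm (y), is 44 mm above the floor, level with the sampler's top: lift the pack straight up by more than 50 mm to clear it.
- charger: Blue charging tray, 140 mm (x) x 120 mm (y) plate 10 mm thick with a rim 20 mm tall and 8 mm wide all round, and a black plug block at its +x end; two copper strips on its floor. Fixed to the bench. Origin: centre of its underside.
- pad (a point): Centre of the tray's floor, 10 mm above the bench. The flat area inside the rim is 124 mm (x) x 104 mm (y); the rim stands 10 mm above the floor. The pack may stand anywhere on it, turned any way.
- vial_b: Brown glass vial with a tan cap, 39 mm across, 64 mm tall, standing on the bench; a bystander. Origin: centre of its underside.
- marker_blue: White marker pen with blue cap, 138 mm long (its y), 15 mm thick, lying on the bench; a bystander. Origin: under its middle.
- forceps: Steel forceps, 128 mm long (its y), 10 mm tall, lying on the bench; a bystander. Origin: under their middle.
Not all that is in view belongs to the job. What is shaped like the pack but pink is not meant.

How it is judged (in metres and radians):
On the way, in this order (a step that is already met when the one before it is completed fails the run):
1. both side buttons are pressed in by more than 4 mm together while the pack still stands in the well (value of joint each of left_button, right_button above 0.004 m and distance between pack and well below 0.008 m), for 0.1 s.
2. the pack is lifted clear of the well (z of pack in the frame of well above 0.048 m), for 0.1 s.
At the end, for the whole second after the job is handed in: The pack stands upright (within 0.08 rad) and at rest on the charging tray's floor inside the rim (its underside within 4 mm of the floor, its centre within 45 mm along the tray and 35 mm across of the tray's centre), with both buttons sprung back out (within 1.5 mm) (x of pack in the frame of pad between -0.045 and 0.045 m and y of pack in the frame of pad between -0.035 and 0.035 m and z of pack in the frame of pad between -0.004 and 0.004 m and angle between pack's own z axis and vertical below 0.08 rad and linear speed of pack below 0.02 m/s and value of joint each of left_button, right_button below 0.0015 m); the robot touches nothing.
It fails at once if the pack is slammed down on the charging tray (faster than 0.6 m/s within 20 mm of its floor) (z of pack in the frame of pad below 0.02 m and horizontal distance between pack and pad below 0.06 m and linear speed of pack above 0.6 m/s).
It fails at once if the pack is dropped: out of the fingers while its underside is more than 15 mm above the tray's floor (z of pack in the frame of pad above 0.015 m and horizontal distance between pack and pad below 0.06 m and contact force between the fingers and pack below 0.05 N).
It fails at once if a bystander (vial_b) is moved by more than 30 mm (distance of vial_b from where it was at the start of the episode above 0.03 m).
It fails at once if a bystander (marker_blue) is moved by more than 30 mm (distance of marker_blue from where it was at the start of the episode above 0.03 m).
It fails at once if a bystander (forceps) is moved by more than 30 mm (distance of forceps from where it was at the start of the episode above 0.03 m).
It also fails if it takes over 42 s, if anything falls off the work surface, if the arm or the gripper's body presses on something with over 40 N, if the wrist force passes 120 N, or if a joint passes its speed limit or range.

### The arm

A 6-joint arm with a two-finger parallel gripper is mounted at the origin on a cart in front of the work surface, level with it; the furniture and walls round the work are solid. World frame = base frame: x ahead of the robot, y to its left, z up, the work surface at z = 0. Lengths are in mm, angles in rad, forces in N, time in s.
With the tool pointing down it reaches from about 275 to 750 mm from the base axis. Payload 10.2 kg.
Tool frame: the origin (TCP) lies midway between the tips of the shut fingers; the grasp point (between the pads) lies arm.pinch_z behind it (arm.pinch_z is the distance from the TCP to the grasp point, in mm); z points along the fingers, y is the line along which they close (so a half turn about z gives the same grasp; the last joint's range is limited). The gripper opens to 88 mm and grips with 3 to 60 N. Pads are 18 mm wide; open, the fingers measure 123 mm over their backs; the gripper's body (75 mm by 187 mm) begins 45 mm behind the grasp point.
Start: joints at [-1.33, 0.313, 1.498, -0, 1.331, -0.223], TCP at [234.848, -469.551, 238.72] pointing down, gripper open.
Joint ranges: [-2.94, 2.94], [-0.97, 2.17], [0.19, 2.56], [-1.23, 4.37], [0.02, 3.11], [-2.88, 2.88]. Speed limits (rad/s): [2.39, 2.39, 3.01, 3.14, 3.14, 3.14].

### API

Orientations are given as a unit quaternion [x, y, z, w].
In Python, from rig import arm gives the robot as it stands. The module is installed in compiled form; this text tells all that it offers.
- The arm moves only by the tool play_rows, never from a script. Its argument "commands" is one flat list of numbers, 7 for each row, row after row: the shift along the tool's x, y, z as a fraction of full scale, then the turn, a rotation vector about the tool's x, y, z as a fraction of full scale, then the opening, from -1 (shut) to 1 (fully open), so that 0 is half open. In form: [x, y, z, wx, wy, wz, fingers, x, y, z, wx, wy, wz, fingers, ...]. A call has 1 to 10 rows; each row is the pose to reach, as a shift and turn from the pose commanded when the call began, along the tool's axes at that moment, turning the shorter way round; what a row does not reach only later rows make up. Full scale, the value 1, is 120 mm for a shift and pi rad for a turn. A row lasts 1/8 s, in which the tool goes at most 62.5 mm and 10.7 degrees, less where a joint would pass 70% of its speed; a pose out of reach is approached as far as the arm can. A call with a number of a shift or a turn outside -1 to 1 is refused whole. A call with a gripper value outside its range is refused whole. The fingers move at their own pace and stop on an object; the grip force is fixed at half the most. Time passes only in rows, so rows that repeat a pose let the fingers close. It gives the time, the measured TCP pose, the force, the opening and the grip force at its end, in the units of the state.
- arm.get_state(): the state, without advancing time (a new reading comes with each control period).
- arm.snapshot(name): name is "scene" or "top" or "wrist"; returns (picture, depth): 420x560x3 uint8, red, green, blue; 420x560 float32, mm along the optical axis (not along the pixel's ray), 0 where there is no reading.
- arm.camera_params(name): a dict with "fx", "fy", "cx", "cy" (pixels), "origin" and "orientation" of the camera in the world. Camera axes: x right, y down, z forward; pixel columns grow to the right and rows downward; lengths in mm; the calibration is good to about 2 mm. A picture is of the moment at which its call begins: read the wrist's pose just before it. camera_params takes no time and is no camera call; for the wrist camera it gives the pose at the moment of the call.
- arm.finish_job(): hands the job in; it is judged then, once.
Trained networks look in the newest picture that a camera, given by its name, has taken for a name from the list of things; names that differ only in an ending like _2 or _b are one class to them, and where a whole thing is asked for, a point or a joint stands for the part that bears it (a point fixed in the world has none). Each returns a list of dicts, best first, with "conf" (0 to 1); they miss things now and then, are a little off and sometimes report something else, mostly with a low value. They report only what shows in the picture. A call takes as long as a camera call. They do not tell look-alikes from the thing itself.
- arm.cut_out(camera, label): "mask" (420x560 bool, what is visible of it) and "extent" ([left, top, width, height] in pixels, round what is visible of it).
The state is a dict: "time": time; "joint_pos": joint angles; "qvel": joint speeds; "effort": joint torques, N m; "ee_pos": TCP position; "tool_rot": TCP orientation; "force": force on the tool from outside, world axes, zero at the start; "ft_torque": the same for the moment, N m; "width": opening from 0.0 (shut) to 1.0 (fully open); "grasp_force": force on a finger pad.
Only numpy, scipy, OpenCV 4.12 (cv2) and the standard library are available. Lean on these libraries where they do the work, as an engineer would, in place of code of your own. Each camera call takes 0.05 s, during which the arm holds its last target. There are 200 camera calls.

## Working session

There is one attempt and no reset: what is moved stays moved. The work goes in short steps, Python scripts to look and compute and a tool call to move; the robot and the scene stay as the last step left them, time stands still between calls to the robot, and variables do not carry over. Pictures are saved under pics/ and viewed, at most 10 in all, crops included, and the job is handed in when it is done.

Besides the shell and the picture viewer there is one more tool, called after "Request:" as a command line: name --argument value ..., lists and objects as JSON in quotes. play_rows: Moves the arm, as the interface text tells. Its arguments: {"type":"object","properties":{"commands":{"type":"array","items":{"type":"number"}}},"required":["commands"]}

```bash
mkdir -p pics; cat > h.py <<'E'
import numpy as np, cv2
from scipy.spatial.transform import Rotation as R
from rig import arm
def cloud(cam, d, p):
    v,u=np.indices(d.shape)
    P=np.stack([(u-p['cx'])/p['fx']*d,(v-p['cy'])/p['fy']*d,d],-1)
    return P@R.from_quat(p['orientation']).as_matrix().T+np.array(p['origin'])
def snap(cam,name=None):
    p=arm.camera_params(cam); im,d=arm.snapshot(cam)
    if name: cv2.imwrite(f'pics/{name}.png',im[...,::-1])
    return im,d,cloud(cam,d,p),p
E
python3 - <<'E'
from h import *
print(arm.get_state(), arm.pinch_z)
np.set_printoptions(precision=1,suppress=True)
for c in ['top','scene']:
    im,d,P,p=snap(c,c+'0'); print(c,p)
    for l in ['pack','left_button_face','sampler','charger','vial_b','marker_blue','forceps']:
        for r in arm.cut_out(c,l)[:3]:
            m=r['mask']&(d>0); Q=P[m]
            if len(Q): print(l,round(r['conf'],2),r['extent'],np.median(Q,0),np.percentile(Q,2,0),np.percentile(Q,98,0))
E
```

```text
{'time': 0.0, 'joint_pos': array([-1.33041471e+00,  3.13456036e-01,  1.49843995e+00, -9.21778547e-06,
        1.33099080e+00, -2.23380856e-01]), 'qvel': array([-0.00090566, -0.0001616 , -0.00045913, -0.00043613, -0.00051262,
        0.00152053]), 'effort': array([ 9.02143911e-04, -4.02210653e+01, -2.52269322e+01,  6.94797048e-02,
        3.51719151e-02, -1.00627230e-04]), 'ee_pos': array([ 234.77691161, -469.30354037,  238.1568999 ]), 'tool_rot': array([ 9.73235337e-01,  2.29809835e-01, -9.97636510e-06, -6.47003440e-04]), 'force': array([0.13012327, 0.11249983, 0.05351315]), 'ft_torque': array([-0.04489311,  0.00825218,  0.00790612]), 'grasp_force': 0.0, 'width': 1.0019263487520356} 18.700000000000003
top {'fx': 445.0660299136993, 'fy': 445.0660299136993, 'cx': 281.6191474679155, 'cy': 211.7332863373836, 'origin': array([ 396.2,  -24.9, 1187.8]), 'orientation': array([ 0.7, -0.7,  0. , -0. ])}
pack 0.79 [390.7, 220.8, 34.3, 29.4] [ 459.1 -345.6  103.2] [ 432.5 -379.6   17.8] [ 489.1 -321.9  108.4]
pack 0.61 [338.9, 214.8, 21.1, 23.3] [ 477.1 -193.4  116.5] [ 451.2 -220.3   75. ] [ 50
[... 1064 characters left out ...]
6 [303.5, 199.7, 60.7, 43.0] [ 470.4 -149.1   48.1] [ 287.9 -246.4    0.9] [553.3  83.2 229.7]
charger 0.67 [159.9, 276.9, 85.9, 69.9] [533.4 207.1  11.2] [456.4 138.5   3.1] [615.6 279.6  21.7]
charger 0.31 [195.7, 226.5, 38.6, 27.9] [677.8   7.1   5.6] [667.3 -48.5  -0.3] [686.6  62.   11.9]
vial_b 0.64 [320.1, 255.4, 20.6, 32.4] [376.5   3.7  40.1] [363.7 -29.4   1.1] [397.4  12.2  65.5]
marker_blue 0.75 [316.3, 256.0, 22.8, 31.2] [376.5   4.2  41.3] [363.7 -20.4   5.1] [396.7  12.   65.5]
marker_blue 0.67 [244.3, 248.8, 45.9, 30.9] [527.2  18.1  10.1] [522.2 -48.1  -0.6] [546.2  79.9  15.1]
forceps 0.7 [196.2, 224.3, 39.7, 30.8] [678.3   2.1   5.2] [666.9 -54.6  -0.8] [695.9  65.   11.9]
```

```bash
python3 - <<'E'
from h import *
np.set_printoptions(precision=1,suppress=True)
im,d,P,p=snap('top')
c=cv2.resize(im[130:300,130:450],None,fx=2.5,fy=2.5,interpolation=cv2.INTER_CUBIC); cv2.imwrite('pics/topc.png',c[...,::-1])
def rect(m):
    m=cv2.morphologyEx(m.astype(np.uint8),cv2.MORPH_OPEN,np.ones((2,2)))
    n,l,s,_=cv2.connectedComponentsWithStats(m); k=1+np.argmax(s[1:,4])
    return cv2.minAreaRect(P[l==k][:,:2].astype(np.float32)), np.median(P[l==k],0)
X,Y,Z=np.moveaxis(P,-1,0)
near=lambda x,y,r:np.hypot(X-x,Y-y)<r
print('packtop',rect((Z>108)&(Z<130)&near(477,-194,60)))
print('sampler',rect((Z>46)&near(465,-198,95)))
print('charger',rect((Z>5)&(Z<30)&near(538,204,110)))
print('floor',rect((Z>5)&(Z<14)&near(538,204,90)))
s=arm.get_state(); print(s['ee_pos'],R.from_quat(s['tool_rot']).as_matrix())
E
```

```text
packtop (((453.8409423828125, -126.38602447509766), (54.109458923339844, 227.11341857910156), 16.1944522857666), array([ 475.1, -200.3,  116.7]))
sampler (((449.8426513671875, -144.9118194580078), (131.0186309814453, 256.12506103515625), 10.998331069946289), array([ 459.8, -198.1,   56.7]))
charger (((504.04034423828125, 105.04367065429688), (324.92938232421875, 168.72525024414062), 66.11769104003906), array([536.1, 200.3,  11.1]))
floor (((491.91009521484375, 106.4421157836914), (316.8814392089844, 124.29218292236328), 66.75444030761719), array([533.6, 203.9,  10.4]))
[ 234.8 -469.5  238.7] [[ 0.9  0.4  0. ]
 [ 0.4 -0.9  0. ]
 [ 0.  -0.  -1. ]]
```

View pics/topc.png

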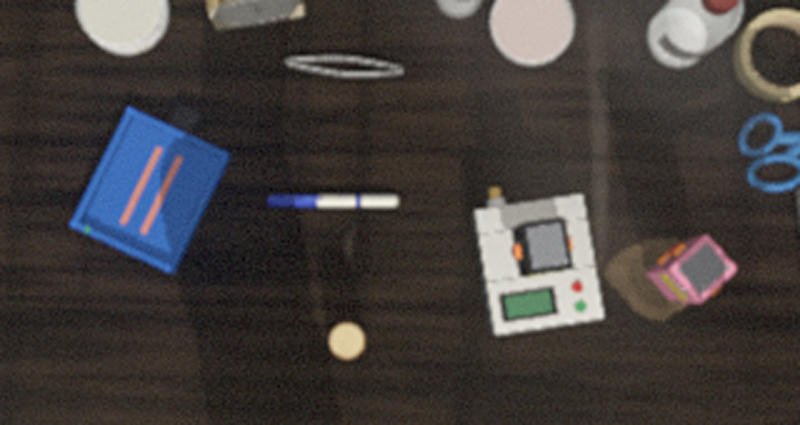

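```bash
cat >> h.py <<'E'
np.set_printoptions(precision=2,suppress=True)
def rect(P,m):
    k=cv2.morphologyEx(m.astype(np.uint8),cv2.MORPH_OPEN,np.ones((3,3)))
    n,l,s,_=cv2.connectedComponentsWithStats(k); k=1+np.argmax(s[1:,4]); q=(l==k)&m
    return cv2.minAreaRect(P[q][:,:2].astype(np.float32)), np.median(P[q],0), q.sum()
def plan(xyz,yaw):
    "shift (fraction) and tool-z turn (fraction) to put TCP at xyz, tool x at yaw deg"
    s=arm.get_state(); M=R.from_quat(s['tool_rot']).as_matrix()
    T=np.array([[np.cos(yaw:=np.radians(yaw)),np.sin(yaw),0],[np.sin(yaw),-np.cos(yaw),0],[0,0,-1]])
    print('t',s['time'],'tcp',s['ee_pos'],'shift',M.T@(np.array(xyz)-s['ee_pos'])/120,'turn',R.from_matrix(M.T@T).as_rotvec()/np.pi)
E
python3 - <<'E'
from h import *
im,d,P,p=snap('top')
X,Y,Z=np.moveaxis(P,-1,0)
near=lambda x,y,r:(np.hypot(X-x,Y-y)<r)&(d>0)
print('packtop',rect(P,(Z>108)&(Z<130)&near(477,-194,60)))
print('sampler',rect(P,(Z>46)&(Z<62)&near(465,-198,95)))
print('charger',rect(P,(Z>5)&(Z<30)&near(538,204,110)))
plan([477,-196,230],9)
E
```

```text
packtop (((478.110107421875, -198.20834350585938), (52.04420852661133, 46.51575469970703), 10.026151657104492), array([ 477.2 , -197.6 ,  116.95]), np.int64(406))
sampler (((464.4046630859375, -200.98992919921875), (127.96832275390625, 112.71102142333984), 9.738492012023926), array([ 449.9 , -197.63,   56.04]), np.int64(1677))
charger (((548.0387573242188, 199.90789794921875), (121.07378387451172, 167.30303955078125), 66.16152954101562), array([538.59, 203.37,  11.43]), np.int64(2527))
t 0.9 tcp [ 234.86 -469.54  238.71] shift [ 2.82 -1.14  0.07] turn [-0.   0.   0.1]
```

Request:
play_rows --commands '[0.5, -0.2, 0, 0, 0, 0, 1, 1, -0.4, 0, 0, 0, 0, 1, 1, -0.4, 0, 0, 0, 0, 1]'

```text
time: 1.27
ee_pos: [322.5, -370.6, 239.0]
tool_rot: [0.973, 0.232, 0.0, 0.0]
force: [0.1, -0.7, -0.8]
width: 0.997
grasp_force: 0.0
```

Request:
play_rows --commands '[0.5, -0.2, 0, 0, 0, 0, 1, 1, -0.4, 0, 0, 0, 0, 1, 1, -0.4, 0, 0, 0, 0, 1]'

```text
time: 1.65
ee_pos: [407.9, -274.7, 238.8]
tool_rot: [0.973, 0.232, 0.0, 0.0]
force: [0.2, -0.8, -0.1]
width: 1.0
grasp_force: 0.0
```

Request:
play_rows --commands '[0.4, -0.17, 0, 0, 0, 0.05, 1, 0.82, -0.35, 0, 0, 0, 0.095, 1, 0.82, -0.35, 0, 0, 0, 0.095, 1, 0.82, -0.35, 0, 0, 0, 0.095, 1]'

```text
time: 2.15
ee_pos: [475.1, -196.2, 238.6]
tool_rot: [0.997, 0.083, -0.0, 0.0]
force: [-0.5, 0.0, -0.6]
width: 0.998
grasp_force: 0.0
```

```bash
python3 - <<'E'
from h import *
im,d,P,p=snap('wrist','w1')
X,Y,Z=np.moveaxis(P,-1,0)
print('packtop',rect(P,(Z>110)&(Z<125)&(d>0)&(np.hypot(X-478,Y+198)<50)))
print(p['origin'])
plan([478.1,-198.4,72],9.9)
s=arm.get_state(); print(s['joint_pos'],s['force'])
E
```

```text
packtop (((478.628173828125, -201.2942352294922), (52.42384719848633, 46.09637451171875), 9.953307151794434), array([ 480.57, -200.91,  115.65]), np.int64(3853))
[ 549.38 -184.15  382.69]
t 2.2 tcp [ 475.01 -196.38  238.62] shift [0.02 0.02 1.39] turn [ 0.  0. -0.]
[-0.62  0.29  1.53 -0.    1.32  0.79] [ 0.24 -0.46  0.65]
```

View pics/w1.png

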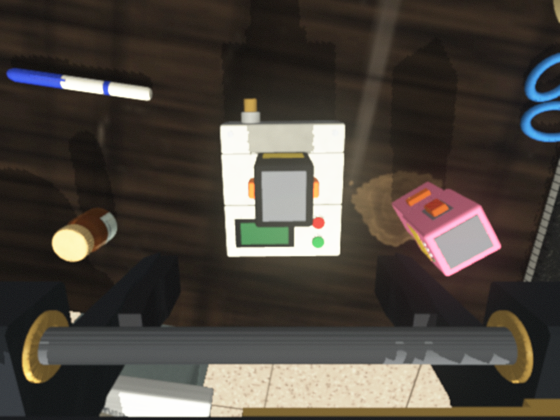

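Request:
play_rows --commands '[0.023, 0.033, 0.4, 0, 0, 0, 1, 0.023, 0.033, 0.8, 0, 0, 0, 1, 0.023, 0.033, 0.8, 0, 0, 0, 1]'

```text
time: 2.58
ee_pos: [477.2, -198.7, 140.5]
tool_rot: [0.997, 0.082, -0.002, -0.002]
force: [0.4, 0.4, 0.6]
width: 1.005
grasp_force: 0.0
```

```bash
python3 - <<'E'
from h import *
im,d,P,p=snap('wrist')
X,Y,Z=np.moveaxis(P,-1,0)
print('packtop',rect(P,(Z>110)&(Z<125)&(d>0)&(np.hypot(X-478,Y+198)<50)))
plan([478.4,-199.8,70],9.9)
E
```

```text
packtop (((479.0309143066406, -201.14691162109375), (52.32124710083008, 46.07929611206055), 9.882604598999023), array([ 481.85, -200.75,  115.6 ]), np.int64(8349))
t 2.625 tcp [ 478.5  -199.26  142.99] shift [-0.    0.    0.61] turn [-0.  0. -0.]
```

Request:
play_rows --commands '[0, 0.01, 0.3, 0, 0, 0, 1, 0, 0.01, 0.55, 0, 0, 0, 1, 0, 0.01, 0.61, 0, 0, 0, 1, 0, 0.01, 0.61, 0, 0, 0, 0.4, 0, 0.01, 0.61, 0, 0, 0, 0.4, 0, 0.01, 0.61, 0, 0, 0, 0.2, 0, 0.01, 0.61, 0, 0, 0, -1, 0, 0.01, 0.61, 0, 0, 0, -1, 0, 0.01, 0.61, 0, 0, 0, -1]'

```text
time: 3.75
ee_pos: [479.8, -199.8, 70.2]
tool_rot: [0.997, 0.083, 0.001, 0.001]
force: [0.8, -1.9, 5.7]
width: 0.52
grasp_force: 29.9
```

```bash
python3 - <<'E'
from h import *
s=arm.get_state(); print(s)
snap('scene','s1'); im=cv2.imread('pics/s1.png'); cv2.imwrite('pics/s1c.png',cv2.resize(im[150:270,270:430],None,fx=4,fy=4))
E
```

```text
{'time': 3.75, 'joint_pos': array([-0.62,  0.5 ,  1.71, -0.  ,  0.93,  0.79]), 'qvel': array([ 0., -0., -0.,  0.,  0., -0.]), 'effort': array([  0.67, -40.11, -17.64,   0.22,   0.16,   0.  ]), 'ee_pos': array([ 479.8 , -199.8 ,   70.17]), 'tool_rot': array([1.  , 0.08, 0.  , 0.  ]), 'force': array([ 0.8 , -1.88,  5.72]), 'ft_torque': array([-0.15, -0.05,  0.04]), 'grasp_force': 29.940871082944795, 'width': 0.519864153634137}
```

View pics/s1c.png

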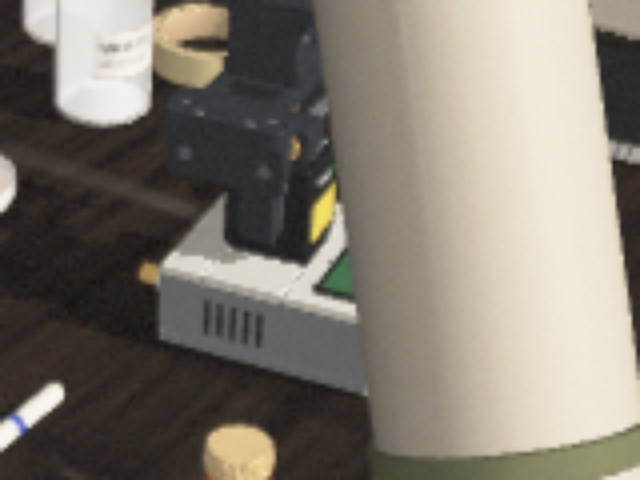

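The fingers (around pixel 265,190 in the crop) hold the pack's sides, and the 45.7 mm opening means both buttons are flush. Next I lift.

Request:
play_rows --commands '[0, 0, -0.1, 0, 0, 0, -1, 0, 0, -0.25, 0, 0, 0, -1, 0, 0, -0.4, 0, 0, 0, -1, 0, 0, -0.55, 0, 0, 0, -1, 0, 0, -0.7, 0, 0, 0, -1, 0, 0, -0.8, 0, 0, 0, -1, 0, 0, -0.8, 0, 0, 0, -1]'

```text
time: 4.68
ee_pos: [479.4, -199.3, 166.0]
tool_rot: [0.997, 0.083, 0.0, 0.0]
force: [-0.2, 1.1, -4.0]
width: 0.521
grasp_force: 29.9
```

```bash
python3 - <<'E'
from h import *
im,d,P,p=snap('top','t2')
X,Y,Z=np.moveaxis(P,-1,0)
hsv=cv2.cvtColor(im,cv2.COLOR_RGB2HSV)
b=(hsv[...,0]>98)&(hsv[...,0]<125)&(hsv[...,1]>120)&(hsv[...,2]>40)&(d>0)&(np.hypot(X-538,Y-204)<110)&(Z>3)
b2=cv2.morphologyEx(b.astype(np.uint8),cv2.MORPH_CLOSE,np.ones((5,5)))>0
print('blue',rect(P,b2&(d>0)))
f=(Z>5)&(Z<14)&b2&(d>0); print('floor',rect(P,f))
s=arm.get_state(); print(s['force'],s['width'],s['joint_pos'])
c=cv2.resize(im[150:270,130:390],None,fx=3,fy=3); cv2.imwrite('pics/t2c.png',c[...,::-1])
E
```

```text
blue (((537.0301513671875, 207.50001525878906), (125.5759506225586, 143.77731323242188), 66.38249969482422), array([535.38, 205.65,  11.26]), np.int64(2449))
floor (((536.113525390625, 206.979736328125), (103.26750946044922, 124.7877197265625), 66.00886535644531), array([536.65, 206.89,  10.19]), np.int64(1575))
[ 0.67 -0.25 -4.42] 0.5170669053841589 [-0.62  0.37  1.62  0.    1.15  0.79]
```

View pics/t2c.png

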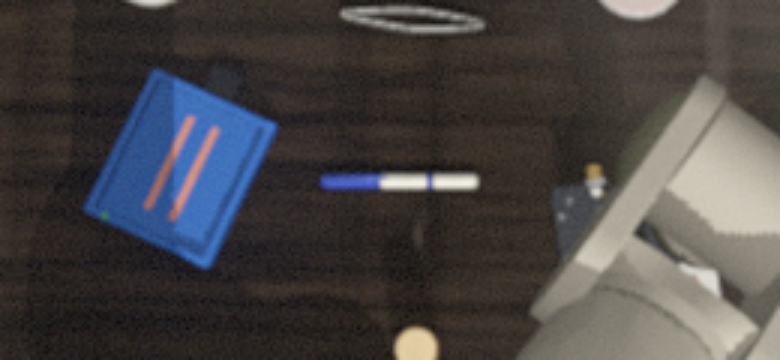

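Request:
play_rows --commands '[0.08, -0.25, 0, 0, 0, 0, -1, 0.17, -0.55, 0, 0, 0, 0, -1, 0.31, -0.98, 0, 0, 0, 0, -1]'

```text
time: 5.1
ee_pos: [496.3, -76.5, 164.6]
tool_rot: [0.997, 0.082, -0.001, -0.0]
force: [1.0, 0.4, -4.3]
width: 0.521
grasp_force: 29.9
```

Request:
play_rows --commands '[0.12, -0.4, 0, 0, 0, 0, -1, 0.25, -0.8, 0, 0, 0, 0, -1, 0.31, -0.98, 0, 0, 0, 0, -1]'

```text
time: 5.48
ee_pos: [513.5, 47.3, 164.6]
tool_rot: [0.996, 0.084, -0.001, -0.0]
force: [0.9, -1.0, -4.4]
width: 0.519
grasp_force: 29.9
```

Request:
play_rows --commands '[0.12, -0.4, 0, 0, 0, 0, -1, 0.25, -0.8, 0, 0, 0, 0, -1, 0.31, -0.98, 0, 0, 0, 0, -1]'

```text
time: 5.85
ee_pos: [530.8, 169.3, 164.4]
tool_rot: [0.996, 0.084, -0.001, -0.0]
force: [0.6, -1.6, -4.0]
width: 0.522
grasp_force: 29.9
```

Request:
play_rows --commands '[0.05, -0.17, 0, 0, 0, 0, -1, 0.09, -0.32, 0, 0, 0, 0, -1, 0.09, -0.32, 0, 0, 0, 0, -1, 0.09, -0.32, 0, 0, 0, 0, -1]'

```text
time: 6.35
ee_pos: [535.6, 206.1, 165.2]
tool_rot: [0.997, 0.082, -0.0, 0.0]
force: [-0.5, 0.6, -3.2]
width: 0.521
grasp_force: 29.9
```

```bash
python3 - <<'E'
from h import *
plan([536,207,68.2],9.5)
im,d,P,p=snap('wrist'); X,Y,Z=np.moveaxis(P,-1,0)
print('blue around',rect(P,(Z>5)&(Z<30)&(d>0)&(np.hypot(X-538,Y-204)<110)))
s=arm.get_state(); print(s['force'],s['width'],s['joint_pos'],s['tool_rot'])
im,d,P,p=snap('scene','s3'); cv2.imwrite('pics/s3c.png',cv2.resize(im[130:380,100:380],None,fx=2.3,fy=2.3)[...,::-1])
E
```

```text
t 6.35 tcp [535.58 206.08 165.24] shift [ 0.01 -0.01  0.81] turn [ 0.  0. -0.]
blue around (((548.7921752929688, 197.16839599609375), (120.03448486328125, 167.6788330078125), 66.42466735839844), array([563.2 , 202.29,   8.86]), np.int64(17575))
[-0.43  0.59 -3.88] 0.5189136973414976 [ 0.16  0.48  1.45 -0.    1.21  1.57] [ 1.    0.08 -0.    0.  ]
```

View pics/s3c.png

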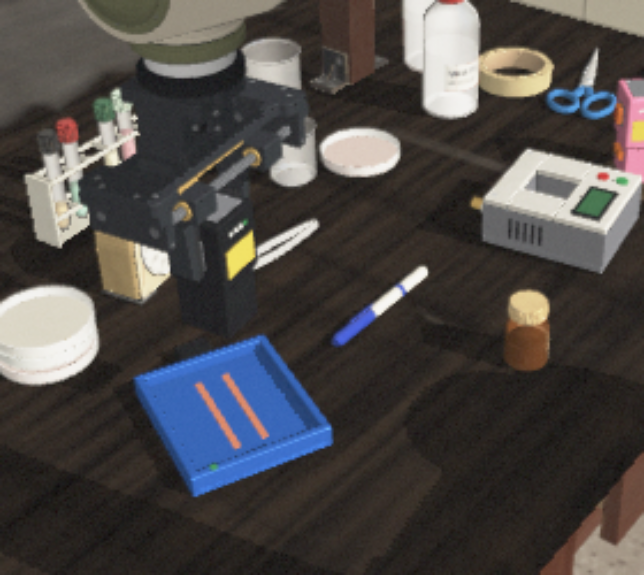

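The pack hangs upright (foot near pixel 215,325 in the crop), and its raised height accounts for the offset from the tray centre. The well is empty (550,187). Now I lower it.

Request:
play_rows --commands '[0, -0.01, 0.15, 0, 0, 0, -1, 0, -0.01, 0.35, 0, 0, 0, -1, 0, -0.01, 0.52, 0, 0, 0, -1, 0, -0.01, 0.65, 0, 0, 0, -1, 0, -0.01, 0.73, 0, 0, 0, -1, 0, -0.01, 0.77, 0, 0, 0, -1, 0, -0.01, 0.79, 0, 0, 0, -1, 0, -0.01, 0.79, 0, 0, 0, -1]'

```text
time: 7.45
ee_pos: [535.7, 207.8, 71.0]
tool_rot: [0.997, 0.083, 0.0, -0.0]
force: [-0.5, 0.2, -3.1]
width: 0.523
grasp_force: 29.9
```

Request:
play_rows --commands '[0, 0, 0.008, 0, 0, 0, -1, 0, 0, 0.016, 0, 0, 0, -1, 0, 0, 0.02, 0, 0, 0, -1, 0, 0, 0.02, 0, 0, 0, -1]'

```text
time: 7.95
ee_pos: [535.5, 207.8, 68.3]
tool_rot: [0.997, 0.083, -0.0, -0.0]
force: [-0.6, 0.1, -4.3]
width: 0.52
grasp_force: 29.9
```

Request:
play_rows --commands '[0, 0, 0.005, 0, 0, 0, -1, 0, 0, 0.01, 0, 0, 0, -1, 0, 0, 0.01, 0, 0, 0, -1, 0, 0, 0.01, 0, 0, 0, -1]'

```text
time: 8.45
ee_pos: [535.6, 207.8, 68.2]
tool_rot: [0.997, 0.083, 0.0, 0.0]
force: [-3.5, -1.6, 7.0]
width: 0.523
grasp_force: 29.9
```

Contact: the vertical force has reversed. I release slowly, then back off.

Request:
play_rows --commands '[0, 0, 0, 0, 0, 0, 0.15, 0, 0, 0, 0, 0, 0, 0.25, 0, 0, 0, 0, 0, 0, 0.4, 0, 0, 0, 0, 0, 0, 0.6, 0, 0, 0, 0, 0, 0, 1, 0, 0, 0, 0, 0, 0, 1, 0, 0, 0, 0, 0, 0, 1]'

```text
time: 9.32
ee_pos: [535.5, 207.8, 67.1]
tool_rot: [0.997, 0.083, -0.0, -0.0]
force: [-1.4, 0.6, -0.0]
width: 0.996
grasp_force: 0.0
```

Request:
play_rows --commands '[0, 0, -0.2, 0, 0, 0, 1, 0, 0, -0.5, 0, 0, 0, 1, 0, 0, -0.9, 0, 0, 0, 1, 0, 0, -1, 0, 0, 0, 1, 0, 0, -1, 0, 0, 0, 1, 0, 0, -1, 0, 0, 0, 1]'

```text
time: 10.07
ee_pos: [534.9, 207.7, 185.4]
tool_rot: [0.997, 0.083, -0.001, 0.0]
force: [-0.2, 1.1, 0.2]
width: 1.0
grasp_force: 0.0
```

```bash
python3 - <<'E'
from h import *
im,d,P,p=snap('wrist'); X,Y,Z=np.moveaxis(P,-1,0)
print('packtop',rect(P,(Z>105)&(Z<125)&(d>0)&(np.hypot(X-536,Y-207)<60)))
q=(Z>105)&(Z<125)&(d>0)&(np.hypot(X-536,Y-207)<20); A=np.c_[P[q][:,:2],np.ones(q.sum())]; print(np.linalg.lstsq(A,P[q][:,2],rcond=None)[0])
cv2.imwrite('pics/w4.png',im[...,::-1])
E
```

```text
packtop (((534.6650390625, 206.84030151367188), (51.82229232788086, 46.18397903442383), 10.061915397644043), array([537.12, 207.32, 113.62]), np.int64(5577))
[ -0.     0.   116.04]
```

View pics/w4.png

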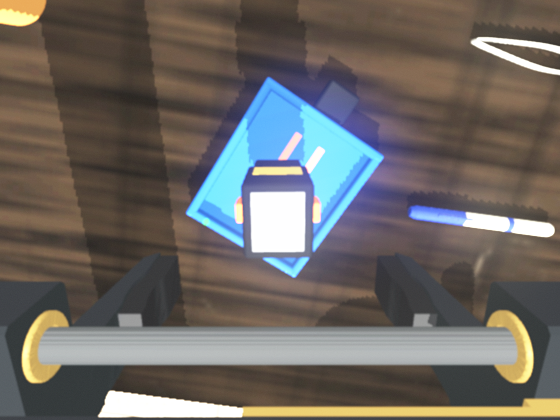

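The pack (278,210) stands level inside the tray, its top at about 114 mm and its centre within about 2 mm of the tray's. Both buttons are out (240,210 and 317,210), and the gripper is clear.

```bash
python3 -c "
from rig import arm
print(arm.finish_job())"
```

```text
the job is handed in; nothing more can be done
None
```

I unlatched the battery pack, lifted it out and stood it upright near the centre of the charging tray with both buttons sprung out; the job is handed in at about 10 s, but no verdict came back.

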